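# Clamp a chocolate bar mould with the ratchet knob

## Robot

A 6-joint arm with a two-finger parallel gripper is mounted at the origin on the work surface. World frame = base frame: x ahead of the robot, y to its left, z up, the work surface at z = 0. Lengths are in m, angles in rad, forces in N, time in s.
With the tool pointing down it reaches from about 0.35 to 0.85 m from the base axis. Payload 8.1 kg.
Tool frame: the origin (TCP) lies at the very end of the fingers, on their centre line; the grasp point (between the pads) lies robot.grip_point_offset behind it (robot.grip_point_offset is the distance from the TCP to the grasp point, in m); z points along the fingers, y is the line along which they close (so a half turn about z gives the same grasp; the last joint's range is limited). The gripper opens to 93 mm and grips with 3 to 60 N. Pads are 15 mm wide; open, the fingers measure 128 mm over their backs; the gripper's body (75 mm by 188 mm) begins 65 mm behind the grasp point.
Start: joints at [-1.264, 0.13, 1.488, -0, 1.523, -0.085], TCP at [0.229, -0.555, 0.219] pointing down, gripper open.
Joint ranges: [-2.96, 2.96], [-0.89, 2.26], [0.02, 2.5], [-1.34, 4.48], [0, 2.73], [-2.66, 2.66]. Speed limits (rad/s): [2.39, 2.39, 2.79, 3.14, 3.14, 3.14].

## Interface

Orientations are given as a rotation vector (axis times angle).
In Python, from plant import robot, eyes gives the robot as it stands. The module is installed in compiled form; this text tells all that it offers.
- The arm moves only by the tool apply_moves, never from a script. Its argument "steps" is one flat list of numbers, 7 for each row, row after row: the shift along the tool's x, y, z in units of 30 mm (1.0 is 30 mm), then the turn, a rotation vector about the tool's x, y, z in units of 6 degrees (1.0 is 6 degrees), then the opening in per cent of the stroke, from 0 (shut) to 100 (fully open). In form: [dx, dy, dz, ax, ay, az, fingers, dx, dy, dz, ax, ay, az, fingers, ...]. A call has 1 to 12 rows; each row shifts and turns the commanded pose from where the row before left it, along the tool's axes as they then stand; what a row does not reach is not made up. A row lasts 1/12 s, in which the tool goes at most 41.7 mm and 7.16 degrees, less where a joint would pass 70% of its speed; a pose out of reach is approached as far as the arm can. A call is refused whole if a number of a shift passes 1 or a number of a turn 1, either way. A call with a gripper value outside its range is refused whole. The fingers move at their own pace and stop on an object; "grip_force" is the grip in N (left out, the last holds). Time passes only in rows, so rows that do not move let the fingers close. It gives the time, the measured TCP pose, the force, the opening and the grip force at its end, in the units of the state.
- robot.read_state(): the state, without advancing time (a new reading comes with each control period).
- eyes.read_camera(name): name is "scene" or "top" or "wrist"; returns the picture (400x640x3 uint8, red, green, blue); there is no depth.
- eyes.calibration(name): a dict with "K" (3x3 intrinsics, pixels), "R" (3x3) and "t" (3): a world point X has camera coordinates R X + t. Camera axes: x right, y down, z forward; pixel columns grow to the right and rows downward; lengths in m; the calibration is good to about 2 mm. A picture is of the moment at which its call begins: read the wrist's pose just before it. calibration takes no time and is no camera call; for the wrist camera it gives the pose at the moment of the call.
- robot.close_job(): hands the job in; it is judged then, once.
Trained networks look in the newest picture that a camera, given by its name, has taken for a name from the list of things; names that differ only in an ending like _2 or _b are one class to them, and where a whole thing is asked for, a point or a joint stands for the part that bears it (a point fixed in the world has none). Each returns a list of dicts, best first, with "conf" (0 to 1); they miss things now and then, are a little off and sometimes report something else, mostly with a low value. They report only what shows in the picture. A call takes as long as a camera call.
- eyes.search_frame(camera, thing): "rect" ([left, top, width, height] in pixels, round what is visible of it).
- eyes.place_of(camera, thing): "xy" ([column, row] in pixels: a listed point, or the origin of a listed thing).
The state is a dict: "t": time; "q": joint angles; "dq": joint speeds; "joint_torque": joint torques, N m; "tool_pos": TCP position; "orientation": TCP orientation; "force": force on the tool from outside, world axes, zero at the start; "wrist_torque": the same for the moment, N m; "opening": finger opening in m; "gripper_force": force on a finger pad.
Only numpy, scipy, OpenCV 4.12 (cv2) and the standard library are available. Lean on these libraries where they do the work, as an engineer would, in place of code of your own. Each camera call takes 0.05 s, during which the arm holds its last target. There are 200 camera calls.

## Task

Lay the clear bar mould flat in the bed of the clamp, between the sprung jaw and the end stop, and let go of it. Then wind the red ratchet knob clockwise until you feel the jaw squeeze the mould against the end stop, carry on only until the pawl drops behind the very next tooth, and let the pawl hold it there. One tooth too many squeezes the mould too hard, and nothing else on the bench may be knocked about.

Things in the scene. Friction and masses are not known exactly. Their poses are not given: they have to be found in the camera images.
- mould_center (a point): Clear polycarbonate bar mould, a loose rigid block 60 mm (its x) by 120 mm (its y) by 24 mm high, about 0.25 kg, with 18 round cavities on top. This point is its centre, 12 mm above its underside. Its axes: x across, y along, z up.
- clamp: Fixed aluminium clamp base lying on the bench, 120 mm (x) by 390 mm (y), 12 mm thick. Axes: y runs from the knob to the end stop, z up; the origin lies on the bench under the mould bed, and the base spans y = -235 to +155 mm. The bed is its upper face, 12 mm above the bench.
- bed (a point): Point on the bed's upper face at the clamp's x = 0, y = +15 mm; axes as the clamp's. Four blue guide nubs, 6 mm high, 20 mm long, stand at the clamp's y = -35 and +70 mm, two at each, leaving 66 mm between them across x, centred on x = 0: the mould lies between them, its long side along y, with 3 mm to spare each side.
- stop_zone (a point): Middle of the zone of the blue end stop (80 mm wide, reaching 39 mm above the bench, small black button on top, to 49 mm), at the clamp's y = +95 mm. The last user locked the stop somewhere: its face towards the knob may stand anywhere from the clamp's y = +84 to +106 mm, and its true place is not measured.
- jaw: Blue jaw block, 80 mm wide, with a sprung black rubber pad (50 mm wide, 20 mm high) in front, towards the end stop. The knob drives it along the clamp's +y, 18 mm per radian of clockwise turn (6.3 mm per tooth). Axes as the clamp's; with the wheel fully back its origin is the clamp's origin.
- pad_face (a point): Centre of the uncompressed rubber pad's front, 25 mm above the bench, at y = -56 mm in the jaw's frame; carried by the jaw block, so it does not show the pad's compression. The pad starts to give at 6 N, then by about 1 mm per further newton (0.95 N/mm), up to 16 mm. Once the mould is pinched the knob suddenly turns harder, by about 0.11 Nm.
- ratchet: Steel ratchet wheel (90 mm across, 18 saw teeth, 20 degrees apart) with a red bar knob, on an upright axis at y = -150 mm in the clamp's frame. Origin on the axis at bench height, z up, x along the bar. It turns clockwise seen from above (169 degrees at most); a spring (0.06 to 0.07 Nm) turns it back until the pawl catches. At the start it rests on its first or second tooth.
- knob_grip (a point): Point on the knob's axis, 68 mm above the bench: the height to grip the bar, which is 70 mm long, 16 mm wide and stands from 44 to 80 mm above the bench. The wheel below ends at 42 mm. A tooth catches every 20 degrees from where the wheel rests at the start; turn a few degrees (about 6) past a tooth for the pawl to drop behind it.
- pawl (a joint): Angle of the yellow sprung pawl at the wheel's rim, rad: 0.04 or less on the crest of a tooth, growing as it drops, about 0.20 when fully down behind a tooth.
- glass: Shot glass, 48 mm across, 58 mm high: leave alone.
- bowl: Black bowl, 150 mm across: leave alone.
- red_jar: Red colour jar, 44 mm across, 55 mm high: leave alone.
- yellow_jar: Yellow colour jar: leave alone.
- green_jar: Green colour jar: leave alone.
- brush: Brush lying on the bench: leave alone.
- spatula: Spatula lying on the bench: leave alone.

How it is judged:
On the way:
1. the mould lies flat in the clamp bed, let go of, and not yet squeezed by the jaw (x of mould_center in the frame of clamp between -0.007 and 0.007 m and z of mould_center in the frame of clamp between 0.021 and 0.027 m and y of mould_center in the frame of clamp between -0.005 and 0.05 m and contact force between the fingers and mould below 0.1 N and contact force between jaw and mould below 2 N), for 0.2 s.
At the end, for the whole second after the job is handed in: The mould lies flat in the clamp bed (within 7 mm of its middle line, 3 mm of its height and 0.06 rad of level), squeezed by the jaw with 4.5 to 14 N (the first tooth after it is pinched: 6 to 13 N), the pawl fully down behind a tooth (joint above 0.15), the wheel at rest (contact force between jaw and mould between 4.5 and 14 N and value of joint pawl above 0.15 rad and angular speed of ratchet below 0.1 rad/s and x of mould_center in the frame of clamp between -0.007 and 0.007 m and z of mould_center in the frame of clamp between 0.021 and 0.027 m and angle between mould_center's own z axis and vertical below 0.06 rad); the robot touches nothing.
It fails at once if the mould is squeezed with more than 18 N by the jaw (contact force between jaw and mould above 18 N).
It fails at once if a bystander is moved by more than 30 mm (distance of any of glass, bowl, red_jar, yellow_jar, green_jar, brush, spatula from where it was at the start of the episode above 0.03 m).
It also fails if it takes over 72 s, if anything falls off the work surface, if the arm or the gripper's body presses on something with over 40 N, if the wrist force passes 120 N, or if a joint passes its speed limit or range.

## Working session

There is one attempt and no reset: what is moved stays moved. The work goes in short steps, Python scripts to look and compute and a tool call to move; the robot and the scene stay as the last step left them, time stands still between calls to the robot, and variables do not carry over. Pictures are saved under pics/ and viewed, at most 10 in all, crops included, and the job is handed in when it is done.

Besides the shell and the picture viewer there is one more tool, called after "Emit:" in YAML: its name, and indented under it one key for each argument. apply_moves: Moves the arm, as the interface text tells. Its arguments: {"type":"object","properties":{"steps":{"type":"array"},"grip_force":{"type":"number"}},"required":["steps"]}

```bash
mkdir -p pics
cat > h.py <<'E'
import numpy as np, cv2
from scipy.spatial.transform import Rotation as Rot
from plant import robot, eyes
def ray(cam,uv,z,c=None):
    c=c or eyes.calibration(cam); K,R,t=map(np.array,(c["K"],c["R"],c["t"]))
    d=R.T@np.linalg.inv(K)@np.array([uv[0],uv[1],1.]); o=-R.T@t
    return o+d*(z-o[2])/d[2]
def proj(cam,X,c=None):
    c=c or eyes.calibration(cam); p=np.array(c["K"])@(np.array(c["R"])@np.array(X)+np.array(c["t"])); return p[:2]/p[2]
def save(cam,name):
    im=eyes.read_camera(cam); cv2.imwrite("pics/"+name,im[:,:,::-1]); return im
def to_tool(target,yaw=None):
    s=robot.read_state(); R=Rot.from_rotvec(s["orientation"]); return R.inv().apply(np.array(target)-s["tool_pos"])/0.03
E
python3 - <<'E'
from h import *
np.set_printoptions(precision=4,suppress=True)
s=robot.read_state(); print(s, robot.grip_point_offset); print(Rot.from_rotvec(s["orientation"]).as_matrix())
a=save("top","a.png"); 
Z=dict(mould_center=.012,clamp=0,bed=.012,stop_zone=.03,pad_face=.025,knob_grip=.068,ratchet=0,jaw=0,glass=0,bowl=0,red_jar=0,yellow_jar=0,green_jar=0,brush=0,spatula=0)
for n,z in Z.items():
    for d in eyes.place_of("top",n)[:2]: print(n,np.round(d["conf"],2),np.round(d["xy"]),ray("top",d["xy"],z))
print(robot.read_state()["t"])
E
```

```text
{'t': 0.0, 'q': array([-1.2644,  0.1312,  1.4893, -0.    ,  1.523 , -0.0854]), 'dq': array([-0.0003, -0.0001, -0.0001, -0.0014, -0.0006,  0.    ]), 'joint_torque': array([  0.0024, -55.9831, -49.1769,   0.0767,   0.0353,  -0.0001]), 'tool_pos': array([ 0.229 , -0.554 ,  0.2176]), 'orientation': array([-3.0797, -0.6112,  0.0004]), 'force': array([ 0.1417, -0.0571, -0.2805]), 'wrist_torque': array([ 0.0011,  0.0066, -0.0704]), 'gripper_force': 0.0, 'opening': 0.09293388812723573} 0.0188
[[ 0.9242  0.3819 -0.0006]
 [ 0.3819 -0.9242  0.0018]
 [ 0.0001 -0.0018 -1.    ]]
mould_center 0.96 [229. 256.] [0.4226 0.2955 0.012 ]
mould_center 0.71 [347. 189.] [ 0.6092 -0.056   0.012 ]
clamp 0.78 [330. 189.] [ 0.6102 -0.0062  0.    ]
clamp 0.72 [380. 188.] [ 0.6104 -0.1537  0.    ]
bed 0.8 [327. 190.] [0.6061 0.003  0.012 ]
stop_zone 0.92 [300. 194.] [0.5972 0.0826 0.03  ]
pad_face 0.55 [349. 190.] [ 0.6059 -0.0608  0.025 ]
pad_face 0.55 [287. 255.] [0.4207 0.1259 0.025 ]
knob_grip 0.73 [385. 188.] [ 0.6064 -0.1553  0.068 ]
ratchet 0.68 [381. 189.] [ 0.6052 -0.1574  0.    ]
glass 0.54 [299. 128.] [0.7972 0.0823 0.    ]
glass 0.53 [292. 254.] [0.4224 0.112  0.    ]
bowl 0.88 [211. 163.] [0.6981 0.3471 0.    ]
red_jar 0.57 [349. 190.] [ 0.6056 -0.0614  0.    ]
red_jar 0.48 [298. 128.] [0.7955 0.0844 0.    ]
yellow_jar 0.67 [331. 126.] [ 0.7988 -0.0146  0.    ]
green_jar 0.77 [365. 125.] [ 0.799  -0.1161  0.    ]
brush 0.93 [429. 266.] [ 0.374  -0.2911  0.    ]
brush 0.69 [210. 164.] [0.6965 0.3516 0.    ]
spatula 0.95 [348. 263.] [ 0.3891 -0.053   0.    ]
0.8
```

View pics/a.png

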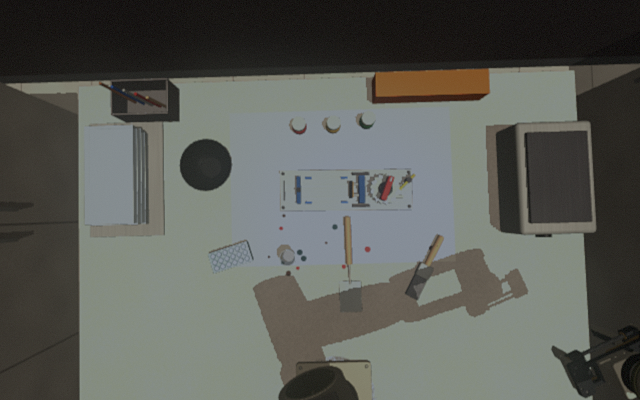

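The top view shows the mould at about (231,256), the stop at (298,190), the pad at (351,190) and the knob at (387,188). I'll zoom in to get the yaw angles.

Run:
```python
import cv2
im=cv2.imread("pics/a.png")[155:280,200:425]
im=cv2.resize(im,None,fx=3.5,fy=3.5,interpolation=cv2.INTER_CUBIC); im=cv2.convertScaleAbs(im,alpha=1.5)
cv2.imwrite("pics/a2.png",im)
```

```text
(no output)
```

View pics/a2.png

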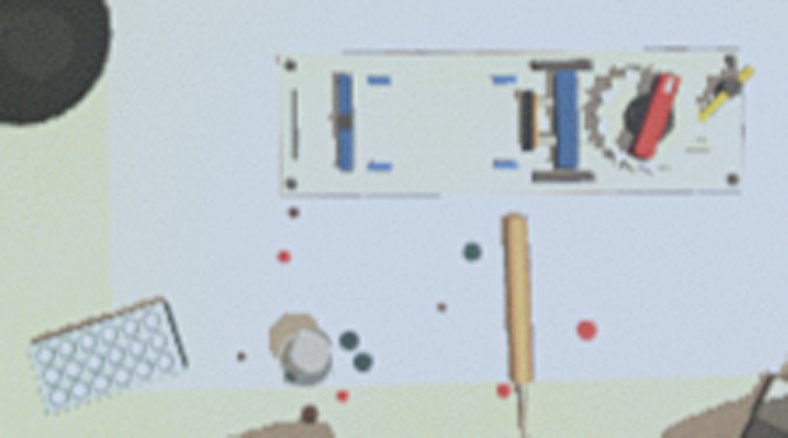

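Run:
```python
from h import *
np.set_printoptions(precision=4,suppress=True)
p=lambda u,v,z: ray("top",(200+u/3.5-.35,155+v/3.5-.35),z)[:2]
n=[p(*a,.018) for a in((379,80),(379,167),(504,79),(504,164))]
print(n, "mid stop-side",(n[0]+n[1])/2,"mid jaw side",(n[2]+n[3])/2)
d=(n[0]+n[1]-n[2]-n[3]); print("clamp yaw",np.degrees(np.arctan2(-d[0],d[1])),np.linalg.norm(d)/2)
m=[p(*a,.024) for a in((30,342),(163,298),(186,366),(48,413))]
for a,b in((1,0),(2,3)): e=m[b]-m[a]; print("mould yaw",np.degrees(np.arctan2(-e[0],e[1])),np.linalg.norm(e))
print(m,np.mean(m,0))
print("stop top edges",p(352,120,.039),p(335,120,.039),"pad",p(519,121,.035),"jaw",p(555,121,.04))
k=[p(672,78,.08),p(643,153,.08)]; print("knob",k,np.mean(k,0))
```

```text
[array([0.6453, 0.0585]), array([0.5724, 0.0605]), array([ 0.6431, -0.0461]), array([ 0.5719, -0.0439])] mid stop-side [0.6088 0.0595] mid jaw side [ 0.6075 -0.045 ]
clamp yaw -0.7368071256902744 0.10456652367935602
mould yaw 16.679049858150083 0.1162653949473689
mould yaw 17.178330443721848 0.12072537268808824
[array([0.4352, 0.3541]), array([0.4686, 0.2427]), array([0.4119, 0.2249]), array([0.3763, 0.3402])] [0.423  0.2905]
stop top edges [0.611  0.0813] [0.6114 0.0952] pad [ 0.6065 -0.056 ] jaw [ 0.6053 -0.0849]
knob [array([ 0.6342, -0.1731]), array([ 0.5758, -0.1483])] [ 0.605  -0.1607]
```

The two rows of nubs put the clamp yaw at about -0.7° and its origin near (0.608,-0.010). The mould is at (0.423,0.29), yaw about 17°, and the jaw-to-stop gap is about 137 mm. I'll work out an arc to get above the mould.

```bash
cat >> h.py <<'E'
def sim(rows,P=None,R=None):
    s=robot.read_state(); P=np.array(s["tool_pos"] if P is None else P); R=R or Rot.from_rotvec(s["orientation"])
    for r in rows:
        P=P+R.apply(np.array(r[:3])*.03); R=R*Rot.from_rotvec(np.radians(6)*np.array(r[3:6]))
    return P,R
def head(R): v=R.apply([0,1,0]); return np.degrees(np.arctan2(v[1],v[0]))
def need(target,heading,P=None,R=None):
    """shift (tool axes, 30mm units) and turn (6 deg units) to reach target with tool straight down, tool y at heading"""
    s=robot.read_state(); P=np.array(s["tool_pos"] if P is None else P); R=R or Rot.from_rotvec(s["orientation"])
    h=np.radians(heading); y=np.array([np.cos(h),np.sin(h),0]); z=np.array([0,0,-1.]); G=Rot.from_matrix(np.c_[np.cross(y,z),y,z])
    return R.inv().apply(np.array(target)-P)/.03, np.degrees((R.inv()*G).as_rotvec())/6
E
python3 - <<'E'
from h import *
np.set_printoptions(precision=3,suppress=True)
for n,dx,dy,az in((36,.9,-.08,-.39),(36,.9,-.06,-.4),(36,.9,-.0,-.4),(36,.85,.05,-.4)):
    P,R=sim([[dx,dy,0,0,0,az]]*n); print(n,dx,dy,P,head(R),*need((.423,.2905,.2),17,P,R), min(np.linalg.norm(sim([[dx,dy,0,0,0,az]]*k)[0][:2]) for k in range(n)))
E
```

```text
36 0.9 -0.08 [0.556 0.274 0.219] 16.685580372316714 [ 1.807 -4.079  0.621] [-0.     0.    -0.052] 0.5868523726168127
36 0.9 -0.06 [0.557 0.267 0.219] 18.845580372761322 [ 2.18  -3.966  0.621] [-0.     0.     0.308] 0.591972970221261
36 0.9 -0.0 [0.61  0.242 0.219] 18.845580372761322 [ 3.552 -5.368  0.621] [-0.     0.     0.308] 0.6000074806445059
36 0.85 0.05 [0.633 0.176 0.219] 18.845580372761322 [ 5.863 -5.392  0.621] [-0.     0.     0.308] 0.6000074806445059
```

Emit:
apply_moves:
  steps: [0.9, -0.08, 0, 0, 0, -0.39, 100, 0.9, -0.08, 0, 0, 0, -0.39, 100, 0.9, -0.08, 0, 0, 0, -0.39, 100, 0.9, -0.08, 0, 0, 0, -0.39, 100, 0.9, -0.08, 0, 0, 0, -0.39, 100, 0.9, -0.08, 0, 0, 0, -0.39, 100, 0.9, -0.08, 0, 0, 0, -0.39, 100, 0.9, -0.08, 0, 0, 0, -0.39, 100, 0.9, -0.08, 0, 0, 0, -0.39, 100, 0.9, -0.08, 0, 0, 0, -0.39, 100, 0.9, -0.08, 0, 0, 0, -0.39, 100, 0.9, -0.08, 0, 0, 0, -0.39, 100]

```text
t: 1.8
tool_pos: [0.4753, -0.3448, 0.2187]
orientation: [2.84, 1.344, 0.0]
force: [0.6, 0.3, 0.2]
opening: 0.093
gripper_force: 0.0
```

Emit:
apply_moves:
  steps: [0.9, -0.08, 0, 0, 0, -0.39, 100, 0.9, -0.08, 0, 0, 0, -0.39, 100, 0.9, -0.08, 0, 0, 0, -0.39, 100, 0.9, -0.08, 0, 0, 0, -0.39, 100, 0.9, -0.08, 0, 0, 0, -0.39, 100, 0.9, -0.08, 0, 0, 0, -0.39, 100, 0.9, -0.08, 0, 0, 0, -0.39, 100, 0.9, -0.08, 0, 0, 0, -0.39, 100, 0.9, -0.08, 0, 0, 0, -0.39, 100, 0.9, -0.08, 0, 0, 0, -0.39, 100, 0.9, -0.08, 0, 0, 0, -0.39, 100, 0.9, -0.08, 0, 0, 0, -0.39, 100]

```text
t: 2.8
tool_pos: [0.5928, -0.0449, 0.2187]
orientation: [2.429, 1.992, 0.0]
force: [0.6, 0.1, 0.6]
opening: 0.0932
gripper_force: 0.0
```

Emit:
apply_moves:
  steps: [0.9, -0.08, 0, 0, 0, -0.39, 100, 0.9, -0.08, 0, 0, 0, -0.39, 100, 0.9, -0.08, 0, 0, 0, -0.39, 100, 0.9, -0.08, 0, 0, 0, -0.39, 100, 0.9, -0.08, 0, 0, 0, -0.39, 100, 0.9, -0.08, 0, 0, 0, -0.39, 100, 0.9, -0.08, 0, 0, 0, -0.39, 100, 0.9, -0.08, 0, 0, 0, -0.39, 100, 0.9, -0.08, 0, 0, 0, -0.39, 100, 0.9, -0.08, 0, 0, 0, -0.39, 100, 0.9, -0.08, 0, 0, 0, -0.39, 100, 0.9, -0.08, 0, 0, 0, -0.39, 100]

```text
t: 3.8
tool_pos: [0.5554, 0.275, 0.2187]
orientation: [1.873, 2.522, 0.0]
force: [0.0, 0.5, -0.5]
opening: 0.0926
gripper_force: 0.0
```

Emit:
apply_moves:
  steps: [0.4, -0.8, 0.1, 0, 0, 0, 100, 0.4, -0.8, 0.1, 0, 0, 0, 100, 0.4, -0.8, 0.1, 0, 0, 0, 100, 0.4, -0.8, 0.1, 0, 0, 0, 100, 0.2, -0.88, 0.1, 0, 0, 0, 100, 0, 0, 0, 0, 0, 0, 100, 0, 0, 0, 0, 0, 0, 100, 0, 0, 0, 0, 0, 0, 100]

```text
t: 4.47
tool_pos: [0.4236, 0.2905, 0.2042]
orientation: [1.875, 2.52, 0.002]
force: [-0.0, -0.1, 0.3]
opening: 0.0927
gripper_force: 0.0
```

Run:
```python
from h import *
np.set_printoptions(precision=4,suppress=True)
s=robot.read_state();print(s["t"],s["tool_pos"],head(Rot.from_rotvec(s["orientation"])))
c=eyes.calibration("wrist"); save("wrist","w1.png"); print(c["R"],c["t"])
for d in eyes.place_of("wrist","mould_center")[:2]: print(d, ray("wrist",d["xy"],.012,c))
for d in eyes.search_frame("wrist","mould_center")[:1]: print(d)
```

```text
4.4667 [0.4236 0.2905 0.2042] 16.700020790071783
[[ 0.9581  0.2865  0.0001]
 [ 0.2779 -0.9296  0.2422]
 [ 0.0695 -0.232  -0.9702]] [-0.4886  0.1273  0.4139]
{'xy': [279.2, 296.7], 'conf': 0.67} [0.418 0.129 0.012]
{'xy': [316.0, 183.3], 'conf': 0.66} [0.4212 0.2868 0.012 ]
{'rect': [288.7, 130.2, 60.6, 101.4], 'conf': 0.7}
```

View pics/w1.png

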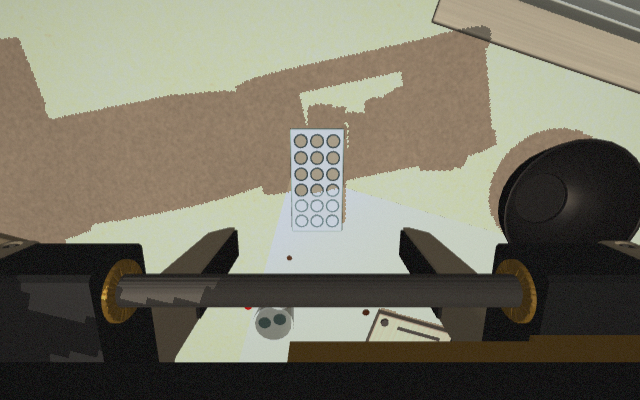

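The wrist view shows the mould aligned with the tool, with its top corners at about (291,129), (344,129), (341,231) and (292,231).

Run:
```python
from h import *
np.set_printoptions(precision=4,suppress=True)
m=np.array([ray("wrist",a,.024) for a in((291,129),(344,129),(342.5,230),(291.5,230))]); print(m,m.mean(0))
e=m[0]-m[3];e2=m[1]-m[2];print([np.degrees(np.arctan2(-v[0],v[1])) for v in(e,e2)],np.linalg.norm(e))
c=m.mean(0); print(need((c[0],c[1],.004),16.7))
```

```text
[[0.3775 0.3391 0.024 ]
 [0.4332 0.3557 0.024 ]
 [0.4672 0.2437 0.024 ]
 [0.409  0.2264 0.024 ]] [0.4217 0.2912 0.024 ]
[np.float64(15.644051010709049), np.float64(16.868475664785002)] 0.11710469163272208
(array([ 0.0523, -0.0722,  6.668 ]), array([ 0.0077, -0.0007, -0.0093]))
```

Emit:
apply_moves:
  steps: [0.05, -0.07, 0.9, 0, 0, 0, 100, 0, 0, 0.9, 0, 0, 0, 100, 0, 0, 0.9, 0, 0, 0, 100, 0, 0, 0.9, 0, 0, 0, 100, 0, 0, 0.9, 0, 0, 0, 100, 0, 0, 0.9, 0, 0, 0, 100, 0, 0, 0.6, 0, 0, 0, 100, 0, 0, 0.4, 0, 0, 0, 100, 0, 0, 0.25, 0, 0, 0, 100, 0, 0, 0, 0, 0, 0, 100, 0, 0, 0, 0, 0, 0, 100]

```text
t: 5.53
tool_pos: [0.4212, 0.2913, 0.0047]
orientation: [1.876, 2.52, 0.001]
force: [-0.1, -0.2, -0.1]
opening: 0.093
gripper_force: 0.0
```

Emit:
apply_moves:
  steps: [0, 0, 0, 0, 0, 0, 50, 0, 0, 0, 0, 0, 0, 50, 0, 0, 0, 0, 0, 0, 50, 0, 0, 0, 0, 0, 0, 50, 0, 0, 0, 0, 0, 0, 50, 0, 0, 0, 0, 0, 0, 50, 0, 0, 0, 0, 0, 0, 50, 0, 0, 0, 0, 0, 0, 50, 0, 0, 0, 0, 0, 0, 50, 0, 0, 0, 0, 0, 0, 50]
  grip_force: 20

```text
t: 6.37
tool_pos: [0.4209, 0.2913, 0.0045]
orientation: [1.875, 2.52, 0.001]
force: [-1.2, -0.8, 4.5]
opening: 0.0599
gripper_force: 20.0
```

Emit:
apply_moves:
  steps: [0, 0, -0.3, 0, 0, 0, 50, 0, 0, -0.6, 0, 0, 0, 50, 0, 0, -0.9, 0, 0, 0, 50, 0, 0, -0.9, 0, 0, 0, 50, 0, 0, -0.9, 0, 0, 0, 50, 0, 0, -0.9, 0, 0, 0, 50, 0, 0, -0.9, 0, 0, 0, 50, 0, 0, -0.6, 0, 0, 0, 50, 0, 0, -0.3, 0, 0, 0, 50]

```text
t: 7.12
tool_pos: [0.4214, 0.2917, 0.1964]
orientation: [1.875, 2.519, 0.005]
force: [0.7, 0.9, -2.2]
opening: 0.0601
gripper_force: 20.0
```

Run:
```python
from h import *
np.set_printoptions(precision=3,suppress=True)
print(robot.read_state()["opening"],need((.608,-.13,.2),-.7))
rows=[[0,0,0,0,0,.48]]*6; P,R=sim(rows); print(head(R),need((.608,-.13,.2),-.7,P,R))
```

```text
0.0601076826981415 (array([-15.249,   1.921,  -0.127]), array([ 0.032, -0.013,  2.898]))
-0.5915761931818769 (array([-13.99 ,   6.364,  -0.127]), array([ 0.03 , -0.018,  0.018]))
```

Emit:
apply_moves:
  steps: [0, 0, 0, 0, 0, 0.48, 50, 0, 0, 0, 0, 0, 0.48, 50, 0, 0, 0, 0, 0, 0.48, 50, 0, 0, 0, 0, 0, 0.48, 50, 0, 0, 0, 0, 0, 0.48, 50, 0, 0, 0, 0, 0, 0.5, 50, -0.4, 0.2, 0, 0, 0, 0, 50, -0.8, 0.36, 0, 0, 0, 0, 50, -0.9, 0.4, 0, 0, 0, 0, 50, -0.9, 0.4, 0, 0, 0, 0, 50, -0.9, 0.4, 0, 0, 0, 0, 50, -0.9, 0.4, 0, 0, 0, 0, 50]

```text
t: 8.12
tool_pos: [0.483, 0.1449, 0.1919]
orientation: [-2.234, -2.207, 0.003]
force: [0.8, 0.3, -2.7]
opening: 0.0601
gripper_force: 20.0
```

Emit:
apply_moves:
  steps: [-0.9, 0.4, 0, 0, 0, 0, 50, -0.9, 0.4, 0, 0, 0, 0, 50, -0.9, 0.4, 0, 0, 0, 0, 50, -0.9, 0.4, 0, 0, 0, 0, 50, -0.9, 0.4, 0, 0, 0, 0, 50, -0.9, 0.4, 0, 0, 0, 0, 50, -0.9, 0.4, 0, 0, 0, 0, 50, -0.9, 0.4, 0, 0, 0, 0, 50, -0.9, 0.4, 0, 0, 0, 0, 50, -0.9, 0.4, 0, 0, 0, 0, 50, -0.2, 0.2, 0, 0, 0, 0, 50, 0, 0, 0, 0, 0, 0, 50]

```text
t: 9.12
tool_pos: [0.6059, -0.1332, 0.1915]
orientation: [-2.237, -2.203, 0.002]
force: [0.2, 1.0, -1.8]
opening: 0.0598
gripper_force: 20.0
```

Run:
```python
from h import *
np.set_printoptions(precision=4,suppress=True)
s=robot.read_state();print(s["t"],s["tool_pos"],head(Rot.from_rotvec(s["orientation"])))
c=eyes.calibration("wrist"); print(c["R"],c["t"]); save("wrist","w2.png")
for n,z in (("mould_center",.012),("bed",.012),("clamp",0),("stop_zone",.03),("pad_face",.025)):
  for d in eyes.place_of("wrist",n)[:1]: print(n,d, ray("wrist",d["xy"],z,c))
```

```text
9.1167 [ 0.6059 -0.1332  0.1915] -0.8737839144884405
[[ 0.9999 -0.0161 -0.0036]
 [-0.0148 -0.9701  0.2423]
 [-0.0074 -0.2423 -0.9702]] [-0.6068 -0.1423  0.3357]
mould_center {'xy': [318.2, 248.3], 'conf': 0.94} [ 0.6032 -0.2133  0.012 ]
bed {'xy': [322.9, 55.9], 'conf': 0.67} [0.6115 0.0007 0.012 ]
clamp {'xy': [322.8, 72.4], 'conf': 0.84} [ 0.6114 -0.0135  0.    ]
pad_face {'xy': [323.6, 118.8], 'conf': 0.74} [ 0.6113 -0.0626  0.025 ]
```

View pics/w2.png

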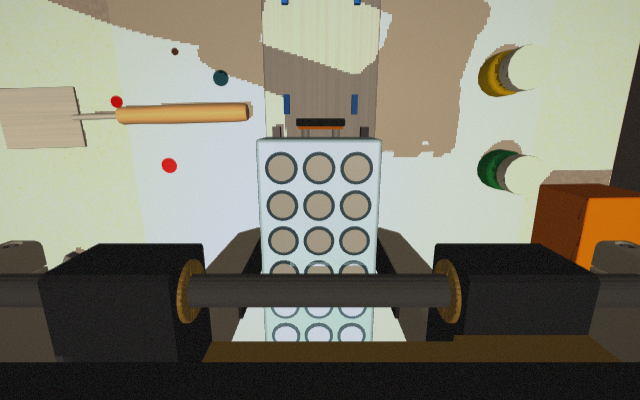

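The view shows the near nubs at (287,104) and (354,104), the far nubs at (285,2) and (358,2), and the pad front at row 119. The held mould's front edge is at row 138.

Run:
```python
from h import *
np.set_printoptions(precision=4,suppress=True)
s=robot.read_state(); r=lambda u,v,z: ray("wrist",(u,v),z)
print("nubs",[r(u,104,.018)[:2] for u in(287,354)],[r(u,2,.018)[:2] for u in(285,358)])
print("edges",[r(u,v,.012)[:2] for u in(263,379) for v in (5,130)])
print("pad",r(320,119,.035),"bottom?")
zt=s["tool_pos"][2]+.0195
f=[r(u,138.5,zt) for u in(257.5,380)]; print("mould front",f,np.mean(f,0)[:2]-s["tool_pos"][:2])
im=cv2.imread("pics/w2.png")[90:150,250:390]
# nub centroids by blue colour
b=im.astype(int); m=((b[...,0]-b[...,2]>60)&(b[...,0]>90)).astype(np.uint8)
n,_,st,ce=cv2.connectedComponentsWithStats(m)
for i in range(1,n):
    if st[i,4]>30: print(st[i],ce[i]+[250,90], r(*(ce[i]+[250,90]),.016))
```

```text
nubs [array([ 0.5726, -0.0436]), array([ 0.6437, -0.0444])] [array([0.5742, 0.0526]), array([0.6461, 0.0517])]
edges [array([0.5514, 0.0522]), array([ 0.5446, -0.0703]), array([0.6679, 0.0507]), array([ 0.6723, -0.0718])]
pad [ 0.6074 -0.0596  0.035 ] bottom?
mould front [array([ 0.5774, -0.0701,  0.2125]), array([ 0.6349, -0.0708,  0.2125])] [0.0004 0.0595]
[34  5  5 19 95] [286. 104.] [ 0.5713 -0.0434  0.016 ]
[102   5   6  19  96] [354.0833 103.9375] [ 0.644  -0.0443  0.016 ]
```

Run:
```python
from h import *
np.set_printoptions(precision=3,suppress=True)
print(need((.609,.012,.06),-1.0))
```

```text
(array([4.731, 0.057, 4.436]), array([-0.004, -0.003,  0.061]))
```

Emit:
apply_moves:
  steps: [0.4, 0.01, 0.0, 0, 0, 0.05, 50, 0.8, 0.02, 0, 0, 0, 0, 50, 0.9, 0.02, 0.3, 0, 0, 0, 50, 0.9, 0.01, 0.6, 0, 0, 0, 50, 0.9, 0, 0.8, 0, 0, 0, 50, 0.6, 0, 0.8, 0, 0, 0, 50, 0.23, 0, 0.8, 0, 0, 0, 50, 0, 0, 0.7, 0, 0, 0, 50, 0, 0, 0.43, 0, 0, 0, 50, 0, 0, 0, 0, 0, 0, 50, 0, 0, 0, 0, 0, 0, 50]

```text
t: 10.33
tool_pos: [0.6099, 0.0111, 0.0601]
orientation: [-2.24, -2.201, 0.001]
force: [1.5, 0.1, -2.2]
opening: 0.0598
gripper_force: 20.0
```

Run:
```python
from h import *
np.set_printoptions(precision=3,suppress=True)
s=robot.read_state();print(s["tool_pos"],head(Rot.from_rotvec(s["orientation"])),need((.609,.012,.018),-1.0))
save("wrist","w3.png")
```

```text
[0.61  0.011 0.06 ] -1.0017884450836323 (array([ 0.029, -0.027,  1.404]), array([-0.011, -0.001, -0.   ]))
```

View pics/w3.png

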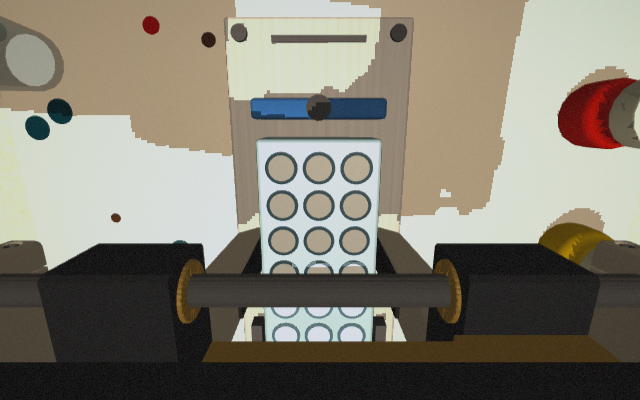

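The stop shows at columns 250–386 with its near edge at row 119. The mould is centred on it at column 319, with its front edge at row 139.

Run:
```python
from h import *
np.set_printoptions(precision=4,suppress=True)
for uv in((250.5,119),(386,119)): print(ray("wrist",uv,.039))
print([ray("wrist",uv,.0795) for uv in((257.5,139),(380,139))])
print([ray("wrist",(u,v),.012)[:2] for u,v in((226,17),(413,17),(237,218),(401,218))])
```

```text
[0.5715 0.0803 0.039 ]
[0.6519 0.0788 0.039 ]
[array([0.5827, 0.0705, 0.0795]), array([0.6408, 0.0694, 0.0795])]
[array([0.5548, 0.1431]), array([0.6725, 0.1409]), array([0.5507, 0.0107]), array([0.6711, 0.0084])]
```

Emit:
apply_moves:
  steps: [0.0, -0.03, 0.4, 0, 0, 0, 50, 0, 0, 0.4, 0, 0, 0, 50, 0, 0, 0.3, 0, 0, 0, 50, 0, 0, 0.2, 0, 0, 0, 50, 0, 0, 0.1, 0, 0, 0, 50, 0, 0, 0, 0, 0, 0, 50, 0, 0, 0, 0, 0, 0, 50]

```text
t: 10.97
tool_pos: [0.6095, 0.0106, 0.0181]
orientation: [-2.241, -2.202, 0.0]
force: [0.0, 0.4, -2.6]
opening: 0.0597
gripper_force: 20.0
```

Emit:
apply_moves:
  steps: [0, 0, 0.04, 0, 0, 0, 50, 0, 0, 0, 0, 0, 0, 50, 0, 0, 0, 0, 0, 0, 68, 0, 0, 0, 0, 0, 0, 72, 0, 0, 0, 0, 0, 0, 85, 0, 0, 0, 0, 0, 0, 90, 0, 0, 0, 0, 0, 0, 90, 0, 0, 0, 0, 0, 0, 90]

```text
t: 11.63
tool_pos: [0.6096, 0.0106, 0.0172]
orientation: [2.241, 2.202, 0.0]
force: [0.5, -0.0, -1.2]
opening: 0.0833
gripper_force: 0.0
```

Emit:
apply_moves:
  steps: [0, 0, -0.2, 0, 0, 0, 90, 0, 0, -0.5, 0, 0, 0, 90, 0, 0, -0.8, 0, 0, 0, 90, 0, 0, -0.9, 0, 0, 0, 90, 0, 0, -0.9, 0, 0, 0, 90, 0, 0, -0.8, 0, 0, 0, 90, 0, 0, -0.4, 0, 0, 0, 90, 0, 0, -0.2, 0, 0, 0, 90, 0, 0, 0, 0, 0, 0, 90]

```text
t: 12.38
tool_pos: [0.6103, 0.0106, 0.1595]
orientation: [2.24, 2.2, 0.003]
force: [-0.0, -0.5, 0.0]
opening: 0.0835
gripper_force: 0.0
```

Run:
```python
from h import *
np.set_printoptions(precision=4,suppress=True)
s=robot.read_state();print(s["t"],s["tool_pos"],s["opening"])
c=eyes.calibration("wrist"); im=save("wrist","w4.png"); t=save("top","t4.png")
for cam,n,z in (("wrist","mould_center",.024),("top","mould_center",.024),("top","knob_grip",.068),("top","ratchet",0),("wrist","stop_zone",.03)):
  for d in eyes.place_of(cam,n)[:1]: print(cam,n,d, ray(cam,d["xy"],z,c if cam=="wrist" else None))
t=cv2.resize(t[160:220,270:425],None,fx=4,fy=4,interpolation=cv2.INTER_CUBIC)[:,:,::-1]
cv2.imwrite("pics/v4.png",np.vstack([im[:300,:,::-1],cv2.resize(cv2.convertScaleAbs(t,alpha=1.5),(640,248))]))
```

```text
12.3833 [0.6103 0.0106 0.1595] 0.08347347913502284
wrist mould_center {'xy': [318.6, 193.3], 'conf': 0.69} [0.61   0.0084 0.024 ]
top knob_grip {'xy': [385.6, 187.4], 'conf': 0.92} [ 0.6066 -0.1578  0.068 ]
top ratchet {'xy': [381.1, 189.0], 'conf': 0.98} [ 0.6064 -0.1577  0.    ]
wrist stop_zone {'xy': [314.4, 118.2], 'conf': 0.85} [0.6075 0.0814 0.03  ]
```

View pics/v4.png

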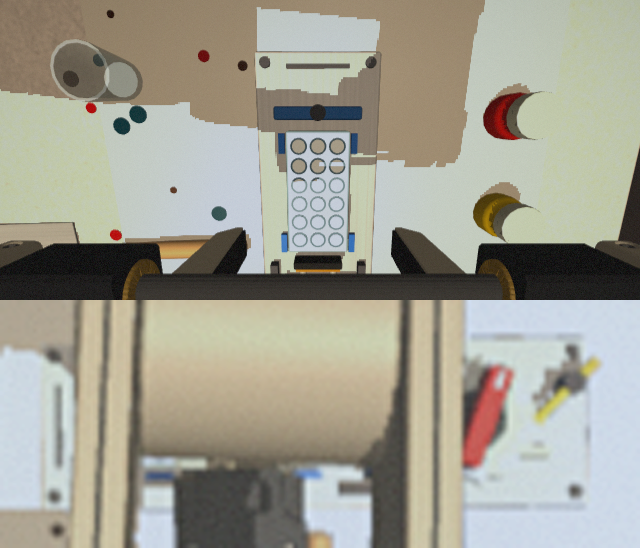

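The mould lies flat between the nubs, clear of the stop and the pad. Next I'll go above the knob.

Emit:
apply_moves:
  steps: [-0.5, 0, -0.3, 0, 0, 0, 90, -0.85, 0, -0.3, 0, 0, 0, 90, -0.9, 0, -0.2, 0, 0, 0, 90, -0.9, 0, 0, 0, 0, 0, 90, -0.9, 0, 0, 0, 0, 0, 90, -0.9, 0, 0, 0, 0, 0, 90, -0.5, 0, 0, 0, 0, 0, 90, -0.2, 0.03, 0, 0, 0, 0, 90]

```text
t: 13.4
tool_pos: [0.607, -0.1619, 0.1823]
orientation: [2.244, 2.198, -0.001]
force: [-0.4, 1.1, -0.5]
opening: 0.0838
gripper_force: 0.0
```

Emit:
apply_moves:
  steps: [0, 0, 0, 0, 0, -0.5, 60, 0, 0, 0, 0, 0, -1, 60, 0, 0, 0, 0, 0, -1, 60, 0, 0, 0, 0, 0, -1, 60, 0, 0, 0, 0, 0, -1, 60, 0, 0, 0, 0, 0, -1, 60, 0, 0, 0, 0, 0, -1, 60, 0, 0, 0, 0, 0, -1, 60, 0, 0, 0, 0, 0, -1, 60, 0, 0, 0, 0, 0, -1, 60, 0, 0, 0, 0, 0, -1, 60, 0, 0, 0, 0, 0, -0.8, 60]

```text
t: 14.4
tool_pos: [0.6075, -0.1578, 0.1821]
orientation: [-0.622, -3.079, -0.001]
force: [0.2, -0.2, 0.5]
opening: 0.0558
gripper_force: 0.0
```

Emit:
apply_moves:
  steps: [0, 0, 0, 0, 0, 0, 60, 0, 0, 0, 0, 0, 0, 60]

```text
t: 14.57
tool_pos: [0.6075, -0.1581, 0.1821]
orientation: [-0.635, -3.077, -0.0]
force: [0.7, -0.6, -0.2]
opening: 0.0558
gripper_force: 0.0
```

Run:
```python
from h import *
np.set_printoptions(precision=4,suppress=True)
s=robot.read_state();print(s["t"],s["tool_pos"],head(Rot.from_rotvec(s["orientation"])),s["q"])
c=eyes.calibration("wrist"); im=save("wrist","w5.png")
for n,z in (("knob_grip",.068),("ratchet",0)):
  for d in eyes.place_of("wrist",n)[:2]: print(n,d, ray("wrist",d["xy"],z,c))
```

```text
14.5667 [ 0.6075 -0.1581  0.1821] 66.67049169088955 [-0.3365  0.2231  1.4513  0.0003  1.4673 -1.5001]
knob_grip {'xy': [315.9, 194.9], 'conf': 0.65} [ 0.6048 -0.16    0.068 ]
ratchet {'xy': [315.5, 185.4], 'conf': 0.95} [ 0.6085 -0.1627  0.    ]
```

View pics/w5.png

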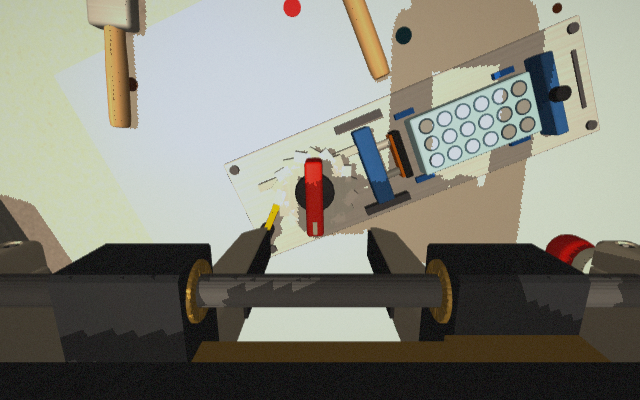

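The knob bar runs from (314,158) to (315,236), aligned with the tool. The pawl is at (272,216).

Run:
```python
from h import *
np.set_printoptions(precision=4,suppress=True)
r=lambda u,v,z: ray("wrist",(u,v),z)
a,b=r(314.5,158.5,.08),r(315,236,.08); print(a,b,(a+b)/2,np.degrees(np.arctan2(*(b-a)[1::-1])),np.linalg.norm(a-b))
print("pawl tip",r(279,206,.04),"pivot",r(264,228,.04), "left/right edges",r(305,197,.08),r(323.5,197,.08))
s=robot.read_state(); print(need((.6062,-.1595,.049),66.7))
```

```text
[ 0.5719 -0.1473  0.08  ] [ 0.6377 -0.1755  0.08  ] [ 0.6048 -0.1614  0.08  ] -23.1811871073853 0.0715673435081212
pawl tip [ 0.6062 -0.2031  0.04  ] pivot [ 0.6218 -0.2278  0.04  ] left/right edges [ 0.6001 -0.1689  0.08  ] [ 0.6067 -0.1537  0.08  ]
(array([ 0.0242, -0.0485,  4.4351]), array([ 0.0014, -0.0008, -0.0035]))
```

Emit:
apply_moves:
  steps: [0.03, -0.08, 0, 0, 0, 0, 42, 0, 0, 0.5, 0, 0, 0, 42, 0, 0, 0.8, 0, 0, 0, 42, 0, 0, 0.9, 0, 0, 0, 42, 0, 0, 0.9, 0, 0, 0, 42, 0, 0, 0.6, 0, 0, 0, 42, 0, 0, 0.4, 0, 0, 0, 42, 0, 0, 0.27, 0, 0, 0, 42, 0, 0, 0, 0, 0, 0, 42]

```text
t: 15.47
tool_pos: [0.6054, -0.1608, 0.0505]
orientation: [-0.633, -3.077, 0.0]
force: [0.1, 0.1, -0.2]
opening: 0.0394
gripper_force: 0.0
```

Emit:
apply_moves:
  steps: [0, 0, 0, 0, 0, 0, 25, 0, 0, 0, 0, 0, 0, 15, 0, 0, 0, 0, 0, 0, 10, 0, 0, 0, 0, 0, 0, 10, 0, 0, 0, 0, 0, 0, 10, 0, 0, 0, 0, 0, 0, 10, 0, 0, 0, 0, 0, 0, 10, 0, 0, 0, 0, 0, 0, 10]
  grip_force: 25

```text
t: 16.13
tool_pos: [0.6058, -0.1618, 0.0518]
orientation: [0.632, 3.076, -0.002]
force: [-2.5, -5.1, 3.3]
opening: 0.0159
gripper_force: 25.0
```

Run:
```python
from h import *
np.set_printoptions(precision=3,suppress=True)
s=robot.read_state();print(s["t"],s["tool_pos"],head(Rot.from_rotvec(s["orientation"])),s["force"],s["wrist_torque"],s["opening"],s["gripper_force"])
im=save("wrist","w6.png"); print(eyes.place_of("wrist","pawl")[:1])
```

```text
16.1333 [ 0.606 -0.162  0.052] 66.7706004099227 [-2.454 -5.091  3.342] [-0.69   0.289  0.057] 0.01585107171167244 24.96637612581253Traceback (most recent call last):
  File "<stdin>", line 4, in <module>
ValueError: it knows: bed, bowl, brush, clamp, glass, green_jar, jaw, knob_grip, mould_center, pad_face, ratchet, red_jar, spatula, stop_zone, yellow_jar
```

Emit:
apply_moves:
  steps: [0, -0.04, 0, 0, 0, 0, 10, 0, 0, 0, 0, 0, 0.3, 10, 0, 0, 0, 0, 0, 0.3, 10, 0, 0, 0, 0, 0, 0.3, 10, 0, 0, 0, 0, 0, 0.3, 10, 0, 0, 0, 0, 0, 0.3, 10, 0, 0, 0, 0, 0, 0, 10, 0, 0, 0, 0, 0, 0, 10]

```text
t: 16.85
tool_pos: [0.6058, -0.1617, 0.0518]
orientation: [0.869, 3.017, 0.001]
force: [0.3, 1.1, 5.5]
opening: 0.0156
gripper_force: 25.0
```

```bash
cat > st.py <<'E'
from h import *
np.set_printoptions(precision=3,suppress=True)
s=robot.read_state();print(s["t"],s["tool_pos"],"turned",66.77-head(Rot.from_rotvec(s["orientation"])),s["force"],s["wrist_torque"],s["joint_torque"][5],s["opening"])
E
python3 st.py
```

```text
16.85 [ 0.606 -0.162  0.052] turned 8.91889032615346 [0.313 1.113 5.503] [ 0.045 -0.045 -0.03 ] 0.2708079759031534 0.01563892577054305
```

Emit:
apply_moves:
  steps: [0, 0, 0, 0, 0, 0.4, 10, 0, 0, 0, 0, 0, 0.4, 10, 0, 0, 0, 0, 0, 0.4, 10, 0, 0, 0, 0, 0, 0.4, 10, 0, 0, 0, 0, 0, 0.4, 10, 0, 0, 0, 0, 0, 0.4, 10, 0, 0, 0, 0, 0, 0.4, 10, 0, 0, 0, 0, 0, 0, 10, 0, 0, 0, 0, 0, 0, 10, 0, 0, 0, 0, 0, 0, 10]

```text
t: 17.68
tool_pos: [0.606, -0.1615, 0.0518]
orientation: [1.3, 2.858, 0.001]
force: [-0.2, 2.8, 5.1]
opening: 0.0161
gripper_force: 25.0
```

```bash
python3 st.py
```

```text
17.6833 [ 0.606 -0.161  0.052] turned 25.69640162995978 [-0.187  2.807  5.121] [ 0.181 -0.153  0.07 ] 0.07509050890803337 0.016073128537553168
```

Emit:
apply_moves:
  steps: [0, 0, 0, 0, 0, 0.4, 10, 0, 0, 0, 0, 0, 0.4, 10, 0, 0, 0, 0, 0, 0.4, 10, 0, 0, 0, 0, 0, 0.4, 10, 0, 0, 0, 0, 0, 0, 10, 0, 0, 0, 0, 0, 0, 10, 0, 0, 0, 0, 0, 0, 10]

```text
t: 18.27
tool_pos: [0.6061, -0.1614, 0.0518]
orientation: [1.534, 2.74, 0.002]
force: [2.1, 2.1, 5.8]
opening: 0.0157
gripper_force: 25.0
```

```bash
python3 st.py
```

```text
18.2667 [ 0.606 -0.161  0.052] turned 35.23910334492154 [2.096 2.14  5.782] [ 0.282 -0.293  0.039] 0.06932331249117851 0.015744456821965867
```

Emit:
apply_moves:
  steps: [0, 0, 0, 0, 0, 0.4, 10, 0, 0, 0, 0, 0, 0.4, 10, 0, 0, 0, 0, 0, 0, 10, 0, 0, 0, 0, 0, 0, 10]

```text
t: 18.6
tool_pos: [0.6062, -0.1613, 0.0518]
orientation: [1.647, 2.673, 0.002]
force: [2.2, 2.8, 4.9]
opening: 0.0159
gripper_force: 25.0
```

```bash
python3 st.py
```

```text
18.6 [ 0.606 -0.161  0.052] turned 40.03434154163879 [2.222 2.823 4.895] [ 0.418 -0.406  0.071] 0.26949196122586727 0.015903619439988737
```

Emit:
apply_moves:
  steps: [0, 0, 0, 0, 0, 0.4, 10, 0, 0, 0, 0, 0, 0.4, 10, 0, 0, 0, 0, 0, 0, 10, 0, 0, 0, 0, 0, 0, 10]

```text
t: 18.93
tool_pos: [0.6063, -0.1613, 0.0517]
orientation: [1.757, 2.602, 0.002]
force: [3.6, 3.0, 4.7]
opening: 0.016
gripper_force: 25.0
```

```bash
python3 st.py; python3 -c "
from h import *
im=eyes.read_camera('wrist'); cv2.imwrite('pics/w7.png',im[:,:,::-1])"; python3 st.py
```

```text
18.9333 [ 0.606 -0.161  0.052] turned 44.822086796945314 [3.564 2.988 4.689] [ 0.434 -0.485  0.084] 0.26711605489254 0.01596393470765551
18.9833 [ 0.606 -0.161  0.052] turned 44.80796334112691 [2.364 2.908 5.046] [ 0.434 -0.453  0.086] 0.11212925892323256 0.015784890948338702
```

View pics/w7.png

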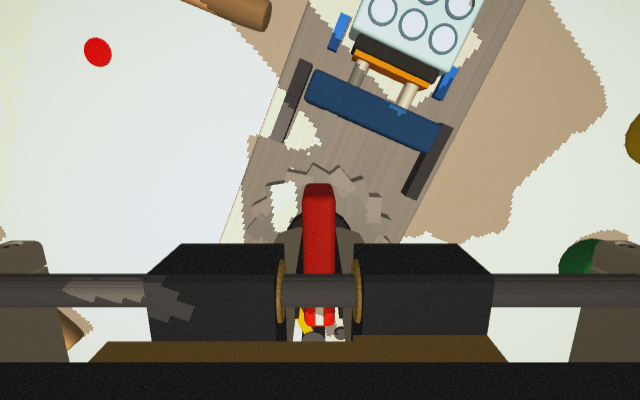

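The pad has reached the mould at about (405,60) and the mould is being slid towards the stop. No torque jump yet, so I'll continue in small steps.

Emit:
apply_moves:
  steps: [0, 0, 0, 0, 0, 0.2, 10, 0, 0, 0, 0, 0, 0.2, 10, 0, 0, 0, 0, 0, 0, 10, 0, 0, 0, 0, 0, 0, 10]

```text
t: 19.32
tool_pos: [0.6063, -0.1613, 0.0518]
orientation: [1.811, 2.565, 0.003]
force: [2.9, 2.6, 5.6]
opening: 0.0161
gripper_force: 25.0
```

```bash
python3 st.py
```

```text
19.3167 [ 0.606 -0.161  0.052] turned 47.2131309274056 [2.886 2.638 5.601] [ 0.4   -0.513  0.071] 0.16994078177958727 0.01608417576071209
```

Emit:
apply_moves:
  steps: [0, 0, 0, 0, 0, 0.2, 10, 0, 0, 0, 0, 0, 0.2, 10, 0, 0, 0, 0, 0, 0, 10, 0, 0, 0, 0, 0, 0, 10]

```text
t: 19.65
tool_pos: [0.6063, -0.1613, 0.0518]
orientation: [1.865, 2.526, 0.003]
force: [3.7, 3.5, 4.7]
opening: 0.0156
gripper_force: 25.0
```

```bash
python3 st.py
```

```text
19.65 [ 0.606 -0.161  0.052] turned 49.64225171803187 [3.742 3.542 4.703] [ 0.421 -0.622  0.111] 0.17012753058224916 0.015579285701108501
```

Emit:
apply_moves:
  steps: [0, 0, 0, 0, 0, 0.2, 10, 0, 0, 0, 0, 0, 0.2, 10, 0, 0, 0, 0, 0, 0, 10, 0, 0, 0, 0, 0, 0, 10]

```text
t: 19.98
tool_pos: [0.6064, -0.1613, 0.0517]
orientation: [1.917, 2.486, 0.003]
force: [3.0, 4.2, 6.0]
opening: 0.0158
gripper_force: 25.0
```

```bash
python3 st.py
```

```text
19.9833 [ 0.606 -0.161  0.052] turned 52.03972030214761 [3.008 4.203 5.986] [ 0.539 -0.612  0.055] 0.1723838271573186 0.015844252491352583
```

Emit:
apply_moves:
  steps: [0, 0, 0, 0, 0, 0.2, 10, 0, 0, 0, 0, 0, 0.2, 10, 0, 0, 0, 0, 0, 0, 10, 0, 0, 0, 0, 0, 0, 10]

```text
t: 20.32
tool_pos: [0.6064, -0.1613, 0.0517]
orientation: [1.969, 2.446, 0.003]
force: [4.8, 3.4, 4.1]
opening: 0.0156
gripper_force: 25.0
```

```bash
python3 st.py
```

```text
20.3167 [ 0.606 -0.161  0.052] turned 54.4410720024681 [4.831 3.423 4.117] [ 0.503 -0.633  0.058] 0.1617516204714775 0.015624403616014164
```

Emit:
apply_moves:
  steps: [0, 0, 0, 0, 0, 0.2, 10, 0, 0, 0, 0, 0, 0.2, 10, 0, 0, 0, 0, 0, 0, 10, 0, 0, 0, 0, 0, 0, 10]

```text
t: 20.65
tool_pos: [0.6064, -0.1613, 0.0517]
orientation: [2.02, 2.404, 0.003]
force: [4.4, 3.5, 5.3]
opening: 0.016
gripper_force: 25.0
```

```bash
python3 st.py
```

```text
20.65 [ 0.606 -0.161  0.052] turned 56.843641507055366 [4.39  3.538 5.303] [ 0.478 -0.707  0.091] 0.14392296317964792 0.0159757985346452
```

Emit:
apply_moves:
  steps: [0, 0, 0, 0, 0, 0.2, 10, 0, 0, 0, 0, 0, 0.2, 10, 0, 0, 0, 0, 0, 0, 10, 0, 0, 0, 0, 0, 0, 10]

```text
t: 20.98
tool_pos: [0.6065, -0.1613, 0.0518]
orientation: [2.07, 2.361, 0.003]
force: [4.6, 4.2, 4.4]
opening: 0.0165
gripper_force: 25.0
```

```bash
python3 st.py
```

```text
20.9833 [ 0.607 -0.161  0.052] turned 59.243262955685594 [4.633 4.218 4.422] [ 0.479 -0.711  0.044] 0.13495066668838263 0.01648570804702971
```

Emit:
apply_moves:
  steps: [0, 0, 0, 0, 0, 0.2, 10, 0, 0, 0, 0, 0, 0.2, 10, 0, 0, 0, 0, 0, 0, 10, 0, 0, 0, 0, 0, 0, 10]

```text
t: 21.32
tool_pos: [0.6065, -0.1613, 0.0518]
orientation: [2.119, 2.317, 0.003]
force: [4.3, 3.1, 3.8]
opening: 0.0158
gripper_force: 25.0
```

```bash
python3 st.py
```

```text
21.3167 [ 0.607 -0.161  0.052] turned 61.64016202565206 [4.292 3.107 3.825] [ 0.501 -0.731  0.085] 0.17127047292888165 0.015810641181811476
```

Emit:
apply_moves:
  steps: [0, 0, 0, 0, 0, 0.2, 10, 0, 0, 0, 0, 0, 0.2, 10, 0, 0, 0, 0, 0, 0, 10, 0, 0, 0, 0, 0, 0, 10]

```text
t: 21.65
tool_pos: [0.6066, -0.1612, 0.0517]
orientation: [2.167, 2.272, 0.004]
force: [5.1, 3.6, 4.4]
opening: 0.016
gripper_force: 25.0
```

```bash
python3 st.py
```

```text
21.65 [ 0.607 -0.161  0.052] turned 64.03757351721454 [5.069 3.595 4.361] [ 0.545 -0.813  0.019] 0.17188893165439367 0.016014901270922293
```

Emit:
apply_moves:
  steps: [0, 0, 0, 0, 0, 0.2, 10, 0, 0, 0, 0, 0, 0.15, 10, 0, 0, 0, 0, 0, 0, 10, 0, 0, 0, 0, 0, 0, 10]

```text
t: 21.98
tool_pos: [0.6066, -0.1613, 0.0518]
orientation: [2.208, 2.232, 0.004]
force: [5.2, 3.5, 3.7]
opening: 0.0161
gripper_force: 25.0
```

```bash
python3 st.py
python3 - <<'E'
from h import *
save("top","t8.png"); w=save("wrist","w8.png"); c=save("scene","s8.png")
for cam in("scene","top"):
  for n in("mould_center","stop_zone","pad_face"): print(cam,n,eyes.search_frame(cam,n)[:1])
E
python3 st.py
```

```text
21.9833 [ 0.607 -0.161  0.052] turned 66.13496813670588 [5.214 3.538 3.695] [ 0.554 -0.768  0.072] 0.15376354102045298 0.016097651046273177
scene mould_center [{'rect': [311.6, 196.3, 46.2, 45.4], 'conf': 0.9}]
scene stop_zone [{'rect': [251.5, 183.2, 128.3, 142.8], 'conf': 0.7}]
scene pad_face [{'rect': [314.6, 232.2, 12.1, 25.4], 'conf': 0.51}]
top mould_center [{'rect': [299.2, 180.5, 45.7, 17.2], 'conf': 0.74}]
top stop_zone [{'rect': [279.6, 170.3, 129.2, 40.7], 'conf': 0.58}]
top pad_face [{'rect': [299.3, 178.8, 45.3, 20.0], 'conf': 0.52}]
22.4333 [ 0.607 -0.161  0.052] turned 66.12825744422618 [5.145 3.058 4.236] [ 0.519 -0.814  0.069] 0.077722342684865 0.015743535542984275
```

Run:
```python
from h import *
s=cv2.imread("pics/s8.png")[170:270,240:390]; t=cv2.imread("pics/t8.png")[165:215,275:415]
s=cv2.resize(s,None,fx=4.8,fy=3.6,interpolation=cv2.INTER_CUBIC); t=cv2.resize(t,(720,230),interpolation=cv2.INTER_CUBIC)
cv2.imwrite("pics/v8.png",cv2.convertScaleAbs(np.vstack([s,t]),alpha=1.3))
```

```text
(no output)
```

View pics/v8.png

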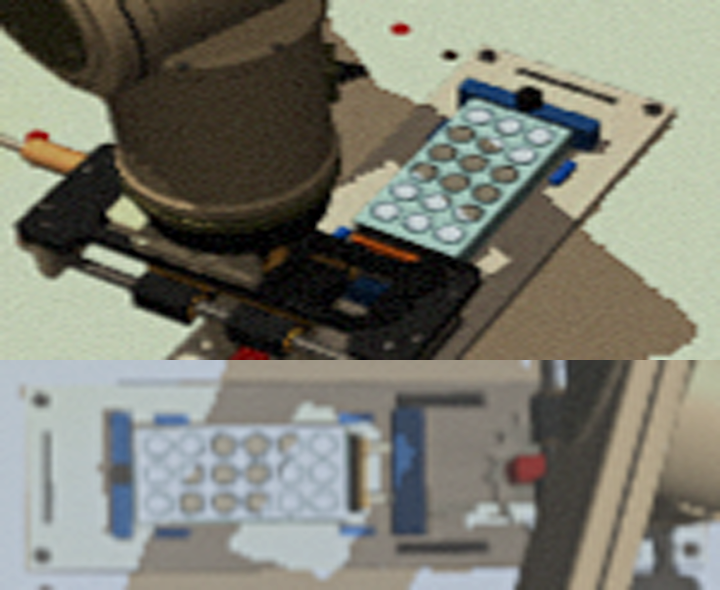

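The top view shows the mould's front edge at column 135 and the stop face at 131, so about 1–2 mm is left. I'll keep going in small steps.

Emit:
apply_moves:
  steps: [0, 0, 0, 0, 0, 0.2, 10, 0, 0, 0, 0, 0, 0.2, 10, 0, 0, 0, 0, 0, 0, 10, 0, 0, 0, 0, 0, 0, 10]

```text
t: 22.77
tool_pos: [0.6067, -0.1612, 0.0518]
orientation: [2.254, 2.186, 0.004]
force: [4.3, 2.9, 4.9]
opening: 0.0157
gripper_force: 25.0
```

```bash
python3 st.py
```

```text
22.7667 [ 0.607 -0.161  0.052] turned 68.53619311217399 [4.326 2.906 4.888] [ 0.452 -0.808  0.092] 0.17327311914414167 0.015739172789223686
```

Emit:
apply_moves:
  steps: [0, 0, 0, 0, 0, 0.2, 10, 0, 0, 0, 0, 0, 0.2, 10, 0, 0, 0, 0, 0, 0, 10, 0, 0, 0, 0, 0, 0, 10]

```text
t: 23.1
tool_pos: [0.6067, -0.1612, 0.0517]
orientation: [2.299, 2.138, 0.004]
force: [6.1, 3.2, 3.8]
opening: 0.0155
gripper_force: 25.0
```

```bash
python3 st.py
```

```text
23.1 [ 0.607 -0.161  0.052] turned 70.92814934220563 [6.125 3.163 3.814] [ 0.551 -0.856  0.212] 0.2918276935815811 0.015493880185010344
```

Emit:
apply_moves:
  steps: [0, 0, 0, 0, 0, 0.2, 10, 0, 0, 0, 0, 0, 0.2, 10, 0, 0, 0, 0, 0, 0, 10, 0, 0, 0, 0, 0, 0, 10]

```text
t: 23.43
tool_pos: [0.6067, -0.1612, 0.0518]
orientation: [2.344, 2.089, 0.004]
force: [6.1, 3.2, 3.3]
opening: 0.0158
gripper_force: 25.0
```

```bash
python3 st.py
```

```text
23.4333 [ 0.607 -0.161  0.052] turned 73.33100693080362 [6.086 3.178 3.278] [ 0.51  -0.918  0.202] 0.30355174094438553 0.015779777563225066
```

Emit:
apply_moves:
  steps: [0, 0, 0, 0, 0, 0.2, 10, 0, 0, 0, 0, 0, 0.2, 10, 0, 0, 0, 0, 0, 0, 10, 0, 0, 0, 0, 0, 0, 10]

```text
t: 23.77
tool_pos: [0.6068, -0.1613, 0.0518]
orientation: [2.387, 2.04, 0.004]
force: [6.7, 3.2, 3.0]
opening: 0.0158
gripper_force: 25.0
```

```bash
python3 st.py
```

```text
23.7667 [ 0.607 -0.161  0.052] turned 75.73055375413314 [6.739 3.169 3.022] [ 0.496 -0.913  0.228] 0.3034137189388275 0.015801354535717956
```

Torque jumped from about 0.07 to 0.21 Nm at about 70°, so the mould is pinched. The next tooth is at 80°, so I'll go to about 86.5° and then ease back onto the pawl.

Emit:
apply_moves:
  steps: [0, 0, 0, 0, 0, 0.3, 10, 0, 0, 0, 0, 0, 0.3, 10, 0, 0, 0, 0, 0, 0.3, 10, 0, 0, 0, 0, 0, 0.3, 10, 0, 0, 0, 0, 0, 0.3, 10, 0, 0, 0, 0, 0, 0.3, 10, 0, 0, 0, 0, 0, 0, 10, 0, 0, 0, 0, 0, 0, 10, 0, 0, 0, 0, 0, 0, 10]

```text
t: 24.52
tool_pos: [0.6069, -0.1613, 0.0518]
orientation: [2.568, 1.806, 0.005]
force: [8.0, 2.4, 2.7]
opening: 0.0161
gripper_force: 25.0
```

```bash
python3 st.py
```

```text
24.5167 [ 0.607 -0.161  0.052] turned 86.51990480157376 [7.983 2.39  2.679] [ 0.5   -1.058  0.244] 0.2798281889408827 0.016133796679390064
```

Emit:
apply_moves:
  steps: [0, 0, 0, 0, 0, -0.2, 10, 0, 0, 0, 0, 0, -0.2, 10, 0, 0, 0, 0, 0, -0.2, 10, 0, 0, 0, 0, 0, -0.2, 10, 0, 0, 0, 0, 0, -0.2, 10, 0, 0, 0, 0, 0, -0.1, 10, 0, 0, 0, 0, 0, 0, 10, 0, 0, 0, 0, 0, 0, 10, 0, 0, 0, 0, 0, 0, 10]

```text
t: 25.27
tool_pos: [0.6068, -0.1613, 0.0518]
orientation: [2.46, 1.951, 0.005]
force: [6.2, 3.1, 2.4]
opening: 0.0163
gripper_force: 25.0
```

```bash
python3 st.py
```

```text
25.2667 [ 0.607 -0.161  0.052] turned 79.9197538396294 [6.168 3.149 2.422] [ 0.513 -0.993  0.205] 0.23741941899061203 0.01625308057827227
```

Emit:
apply_moves:
  steps: [0, 0, 0, 0, 0, -0.2, 10, 0, 0, 0, 0, 0, 0, 10, 0, 0, 0, 0, 0, 0, 10]

```text
t: 25.52
tool_pos: [0.6068, -0.1612, 0.0518]
orientation: [2.439, 1.977, 0.004]
force: [5.6, 3.1, 4.1]
opening: 0.0162
gripper_force: 25.0
```

```bash
python3 st.py
```

```text
25.5167 [ 0.607 -0.161  0.052] turned 78.72095122564544 [5.619 3.135 4.103] [ 0.519 -0.975  0.117] 0.029012690065428615 0.01622212134171088
```

Emit:
apply_moves:
  steps: [0, 0, 0, 0, 0, -0.2, 10, 0, 0, 0, 0, 0, 0, 10, 0, 0, 0, 0, 0, 0, 10]

```text
t: 25.77
tool_pos: [0.6068, -0.1612, 0.0518]
orientation: [2.419, 2.002, 0.004]
force: [6.3, 4.0, 3.0]
opening: 0.0158
gripper_force: 25.0
```

```bash
python3 st.py
```

```text
25.7667 [ 0.607 -0.161  0.052] turned 77.53035067979451 [6.287 3.988 2.988] [ 0.477 -0.935 -0.047] -0.14369187410920858 0.01577625740596044
```

The torque fell through zero at about 78°, so the pawl holds. Now I'll release and retreat upwards.

Emit:
apply_moves:
  steps: [0, 0, 0, 0, 0, 0.05, 14, 0, 0, 0, 0, 0, 0, 22, 0, 0, 0, 0, 0, 0, 32, 0, 0, 0, 0, 0, 0, 42, 0, 0, 0, 0, 0, 0, 42, 0, 0, 0, 0, 0, 0, 42, 0, 0, 0, 0, 0, 0, 42]

```text
t: 26.35
tool_pos: [0.6049, -0.1618, 0.0505]
orientation: [-2.427, -1.994, 0.0]
force: [-0.0, 0.1, 0.1]
opening: 0.0388
gripper_force: 0.0
```

Emit:
apply_moves:
  steps: [0, 0, -0.2, 0, 0, 0, 42, 0, 0, -0.4, 0, 0, 0, 42, 0, 0, -0.7, 0, 0, 0, 42, 0, 0, -0.9, 0, 0, 0, 42, 0, 0, -0.9, 0, 0, 0, 42, 0, 0, -0.9, 0, 0, 0, 42, 0, 0, -0.7, 0, 0, 0, 42, 0, 0, -0.4, 0, 0, 0, 42, 0, 0, 0, 0, 0, 0, 42, 0, 0, 0, 0, 0, 0, 42]

```text
t: 27.18
tool_pos: [0.6055, -0.1619, 0.2046]
orientation: [2.427, 1.993, 0.001]
force: [-0.2, -0.1, -0.7]
opening: 0.0388
gripper_force: 0.0
```

```bash
python3 st.py; python3 -c "
from h import *
im=save('wrist','w9.png')"
```

```text
27.1833 [ 0.606 -0.162  0.205] turned 77.97795623349116 [-0.19  -0.069 -0.691] [-0.033 -0.055 -0.003] -4.518939249464893e-05 0.038758497486713506
```

View pics/w9.png

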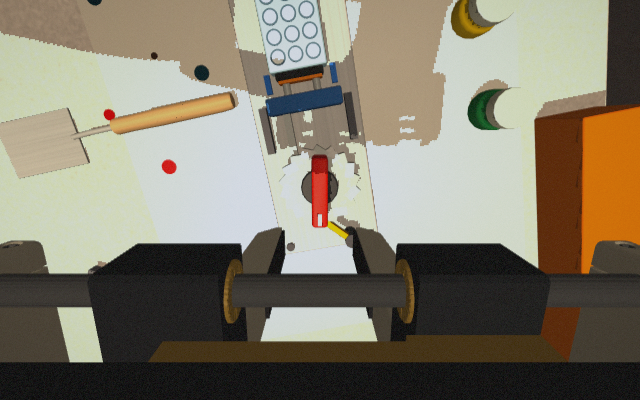

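The bar, from (319,157) to (320,226), stays at about 78° with the pawl against the wheel at (335,227). The mould is still flat against the pad and the robot is clear, so I'm handing in.

```bash
python3 -c "
from plant import robot
print(robot.close_job())"
```

```text
the job is handed in; nothing more can be done
None
```

The mould is lying flat in the clamp and pinched against the end stop. The pinch came at about 70° of turn, the pawl is holding the next tooth (about 79°), the arm is clear, and the job is handed in; no verdict came back.

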